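# Snap a hanger cap onto the pull gauge and proof-pull it

### The arm

A 6-joint arm with a two-finger parallel gripper is mounted at the origin on a cart in front of the work surface, level with it; the furniture and walls round the work are solid. World frame = base frame: x ahead of the robot, y to its left, z up, the work surface at z = 0. Lengths are in mm, angles in degrees, forces in N, time in s.
With the tool pointing down it reaches from about 300 to 850 mm from the base axis. Payload 4.2 kg.
Tool frame: the origin (TCP) lies on the centre line of the jaws, within the pads' length; the fingertips stand env.nose_length ahead of it and the grasp point (between the pads) lies 2 mm behind it (env.nose_length is the distance from the TCP to the fingertips, in mm); z points along the fingers, y is the direction in which the jaws open and shut (so a half turn about z gives the same grasp; the last joint's range is limited). The gripper opens to 91 mm and grips with 3 to 60 N. Pads are 32 mm wide; open, the fingers measure 118 mm over their backs; the gripper's body (76 mm by 178 mm) begins 60 mm behind the grasp point.
Start: joints at [-68.239, 18.312, 89.639, -0, 72.044, -1.146], TCP at [223.814, -529.669, 230.976] pointing down, gripper open.
Joint ranges: [-177.97, 177.97], [-48.28, 115.42], [12.27, 149.76], [-77.06, 257.06], [2.81, 150.46], [-146.56, 146.56]. Speed limits (degrees/s): [147.25, 147.25, 180, 180, 180, 180].

### API

Orientations are given as [roll, pitch, yaw] about the fixed x, y, z axes, in that order (R = Rz(yaw) Ry(pitch) Rx(roll)).
In Python, from workcell import env gives the robot as it stands. The module is installed in compiled form; this text tells all that it offers.
- The arm moves only by the tool jog_arm, never from a script. Its argument "deltas" is a list that holds one entry, the list of rows, each a list of 5 numbers: the shift along the tool's x, y, z in m, then the turn about the tool's z in degrees, then the finger opening in m, from 0 to 0.0912. A call has 1 to 20 rows; each row is the pose to reach, as a shift and turn from the pose commanded when the call began, along the tool's axes at that moment; what a row does not reach only later rows make up. A row lasts 1/12 s, in which the tool goes at most 41.7 mm and 7.16 degrees, less where a joint would pass 70% of its speed; a pose out of reach is approached as far as the arm can. A call with a gripper value outside its range is refused whole. The fingers move at their own pace and stop on an object; "grip_force" is the grip in N (left out, the last holds). Time passes only in rows, so rows that repeat a pose let the fingers close. It gives the time, the measured TCP pose, the force and the opening at its end, in the units of the state.
- env.state(): the state, without advancing time (a new reading comes with each control period).
- env.grab_frame(name): name is "side" or "top" or "wrist"; returns the picture (420x560x3 uint8, red, green, blue); there is no depth.
- env.camera_params(name): a dict with "fx", "fy", "cx", "cy" (pixels), "k1" (the pictures are not rectified: a ray, as slopes to the right and down, at radius r is drawn at 1 + k1 r^2 times it, then the intrinsics apply), "xyz" and "orientation" of the camera in the world. Camera axes: x right, y down, z forward; pixel columns grow to the right and rows downward; lengths in mm; the calibration is good to about 2 mm. A picture is of the moment at which its call begins: read the wrist's pose just before it. camera_params takes no time and is no camera call; for the wrist camera it gives the pose at the moment of the call.
- env.job_done(): hands the job in, once; it reports no verdict.
Trained networks look in the newest picture that a camera, given by its name, has taken for a name from the list of things; names that differ only in an ending like _2 or _b are one class to them, and where a whole thing is asked for, a point or a joint stands for the part that bears it (a point fixed in the world has none). Each returns a list of dicts, best first, with "conf" (0 to 1); they miss things now and then, are a little off and sometimes report something else, mostly with a low value. They report only what shows in the picture. A call takes as long as a camera call.
- env.look_for(camera, label): "xyz" ([x, y, z] in mm, in world coordinates, good to about 4 mm: the middle of the surface that is visible of it).
The state is a dict: "time_s": time; "qpos": joint angles; "qvel": joint speeds; "effort": joint torques, N m; "ee_pos": TCP position; "ee_rot": TCP orientation; "force": force on the tool from outside, world axes, zero at the start; "torque": the same for the moment, N m; "gripper_width": finger opening in mm.
Only numpy, scipy, OpenCV 4.12 (cv2) and the standard library are available. Lean on these libraries where they do the work, as an engineer would, in place of code of your own. Each camera call takes 0.05 s, during which the arm holds its last target.

### The job

Set the loose hanger cap over the barbed stud of the pull gauge and press it down until it has snapped fully home. Then take it by its tab and pull straight up with about 12 N, holding that pull steadily for a good second to prove the snap holds, let the load off and leave the cap seated on the stud. Never load the gauge beyond 20 N, up or down, and leave the other things on the desk alone.

Things in the scene. Friction and masses are not known exactly. Their poses are not given: they have to be found in the camera images.
- hanger_cap: Loose grey plastic cap, about 60 g, standing upright: eight-sided, 38 mm across, 31 mm high, hollow below, flat grip tab on top. Origin: centre of its underside, z up. Tab: 10 mm thick (cap's y), 24 mm wide (cap's x), from 31 to 65 mm above the origin. Mouth 20 mm wide with an inner lip 5 mm high; above it 32 mm wide, up to 27 mm. Fits the stud at any yaw.
- gauge: Pull gauge, fixed to the desk: dark base plate 116 x 86 x 8 mm, grey housing 96 x 70 mm up to 38 mm high, small scale plate up to 68 mm high at its +y side (y 25 to 43 mm), and above the housing the sprung carriage, a 44 x 44 x 14 mm aluminium block with the stud. Origin: centre of the underside, on the stud's axis; z up.
- stud_seat (a point): Point on the stud's axis at the carriage's top face (64 mm above the desk unloaded), where the cap's underside sits when home; moves with the carriage. The stud above it is a 17 mm steel post, 25 mm tall, its nose tapered to 8 mm.
- stud_barbs (a point): Point on the stud's axis 6.5 mm above the seat, level with the lower ends of four sprung barbs that spread to 28 mm wide. Pressing the cap over them takes roughly 5 to 12 N; then they spring out above its lip and hold it to well over 20 N, with up to about 3 mm of play.
- gauge_carriage (a joint): Height of the sprung carriage, m: 0 unloaded, positive when pulled up, negative when pressed down, end stops at +-4 mm. The spring works both ways: 8 N per mm, so 0.0015 is a pull of 12 N and 0.0025 is 20 N.
- tape_roll: Bystander: roll of masking tape lying flat, 104 mm across, 25 mm high. Origin: centre of the underside.
- tin: Bystander: flat tin with a lid, 62 x 95 x 22 mm. Origin: centre of the underside.
- glue_stick: Bystander: standing glue stick, 26 mm across, 90 mm high. Origin: centre of the underside.
- ink_bottle: Bystander: standing ink bottle, 39 mm across, 90 mm high. Origin: centre of the underside.

How it is judged (in metres and radians):
On the way, in this order (a step that is already met when the one before it is completed fails the run):
1. the cap is snapped home on the stud: upright, its underside within 3 mm of the seat and 3 mm of the stud's axis (z of hanger_cap in the frame of stud_seat between -0.003 and 0.003 m and horizontal distance between hanger_cap and stud_seat below 0.003 m and angle between hanger_cap's own z axis and vertical below 0.12 rad), for 0.2 s.
2. the cap is pulled up by the fingers so that the gauge shows 9.6 to 15.2 N (1.2 to 1.9 mm) without a break for 0.8 s (value of joint gauge_carriage between 0.0012 and 0.0019 m and contact force between the fingers and hanger_cap above 1 N and z of hanger_cap in the frame of stud_seat below 0.0045 m and horizontal distance between hanger_cap and stud_seat below 0.004 m), for 0.8 s.
At the end, for the whole second after the job is handed in: The cap sits on the stud at rest, upright within 0.12 rad, its underside within 4 mm of the seat and 4 mm of the stud's axis, and the gauge is unloaded (within 0.5 mm, 4 N, of zero) (z of hanger_cap in the frame of stud_seat between -0.003 and 0.004 m and horizontal distance between hanger_cap and stud_seat below 0.004 m and angle between hanger_cap's own z axis and vertical below 0.12 rad and value of joint gauge_carriage between -0.0005 and 0.0005 m and linear speed of hanger_cap below 0.02 m/s); the robot touches nothing.
It fails at once if the gauge is overloaded by pulling (beyond 24 N) (value of joint gauge_carriage above 0.003 m).
It fails at once if the gauge is overloaded by pressing (beyond 24 N) (value of joint gauge_carriage below -0.003 m).
It fails at once if a bystander is moved by more than 20 mm (distance of any of tape_roll, tin, glue_stick, ink_bottle from where it was at the start of the episode above 0.02 m).
It also fails if it takes over 72 s, if anything falls off the work surface, if the arm or the gripper's body presses on something with over 40 N, if the wrist force passes 120 N, or if a joint passes its speed limit or range.

## Working session

There is one attempt and no reset: what is moved stays moved. The work goes in short steps, Python scripts to look and compute and a tool call to move; the robot and the scene stay as the last step left them, time stands still between calls to the robot, and variables do not carry over. Pictures are saved under pics/ and viewed, and the job is handed in when it is done.

Besides the shell and the picture viewer there is one more tool, called after "Request:" as name(argument=value, ...) on one line, values as JSON. jog_arm: Moves the arm, as the interface text tells. Its arguments: {"type":"object","properties":{"deltas":{"type":"array"},"grip_force":{"type":"number"}},"required":["deltas"]}

```bash
mkdir -p pics; cat > h.py <<'E'
from workcell import env
import numpy as np, cv2
from scipy.spatial.transform import Rotation as R
def cam(name):
    p=env.camera_params(name); return p
def Rm(o): return R.from_euler('xyz',o,degrees=True).as_matrix()
def ray(p,u,v):
    xd=np.array([(u-p['cx'])/p['fx'],(v-p['cy'])/p['fy']]); x=xd.copy()
    for _ in range(30): x=xd/(1+p['k1']*(x@x))
    return Rm(p['orientation'])@np.array([x[0],x[1],1.])
def atz(p,u,v,z):
    d=ray(p,u,v); c=np.array(p['xyz']); return c+d*(z-c[2])/d[2]
def proj(p,X):
    q=Rm(p['orientation']).T@(np.array(X,float)-np.array(p['xyz'])); s=q[:2]/q[2]; s=s*(1+p['k1']*(s@s))
    return np.array([p['fx']*s[0]+p['cx'],p['fy']*s[1]+p['cy']])
def snap(name,fn):
    im=env.grab_frame(name); cv2.imwrite('pics/'+fn,im[:,:,::-1]); return im
E
python3 - <<'E'
from h import *
s=env.state(); print(s, env.nose_length)
for c in ['side','top']:
    snap(c,c+'0.png'); print(c,env.camera_params(c))
    for l in ['hanger_cap','gauge','stud_seat']+(['tape_roll','tin','glue_stick','ink_bottle'] if c=='top' else []):
        print(l,[(np.round(d['xyz']),round(d['conf'],2)) for d in env.look_for(c,l)][:3])
E
```

```text
{'time_s': 0.0, 'qpos': array([-6.82384704e+01,  1.83521329e+01,  8.97047030e+01, -9.89339036e-04,
        7.20437877e+01, -1.14563198e+00]), 'qvel': array([-0.01011069,  0.08489805, -0.01222043,  0.05396061,  0.05997186,
       -0.04914607]), 'effort': array([ 2.61010347e-03, -4.12454796e+01, -2.31969935e+01,  7.28712184e-02,
        4.56349505e-02, -1.35805603e-04]), 'ee_pos': array([ 223.63996265, -529.22585754,  230.12686116]), 'ee_rot': array([-1.79899378e+02, -1.07141424e-03,  2.29074664e+01]), 'force': array([ 0.42038893,  0.62410438, -1.25990922]), 'torque': array([-0.04752258, -0.05044443,  0.01493589]), 'gripper_width': 91.13453395876898} 17.0
side {'fx': 534.3549420108733, 'fy': 534.3549420108733, 'cx': 285.924634108833, 'cy': 205.27797446365363, 'k1': -0.12402221103756587, 'xyz': array([  677.05253461, -1010.19149466,   918.47065711]), 'orientation': array([-130.26005147,    0.58073937,    3.58294431])}
hanger_cap [(array([ 468., -159.,   31.]), 0.61)]
gauge [(array([513.,  91.,  39.]), 0.61)]
stud_seat [(array([499., 101.,  68.]), 0.58)]
top {'fx': 398.06433604749765, 'fy': 398.06433604749765, 'cx': 273.34825708538256, 'cy': 214.16482545504806, 'k1': 0.00010448831274371041, 'xyz': array([ 461.13801266,  -19.27956391, 1156.88338301]), 'orientation': array([-1.72093433e+02,  1.21168312e-01, -8.95485048e+01])}
hanger_cap [(array([ 461., -147.,   32.]), 0.45)]
gauge [(array([504., 106.,  34.]), 0.77), (array([499., 107.,  63.]), 0.61)]
stud_seat [(array([503., 111.,  62.]), 0.81)]
tape_roll [(array([750., 286.,  25.]), 0.66)]
tin [(array([735., 171.,  23.]), 0.74)]
glue_stick [(array([ 642., -292.,   87.]), 0.7)]
ink_bottle [(array([ 562., -300.,   59.]), 0.7)]
```

View pics/side0.png

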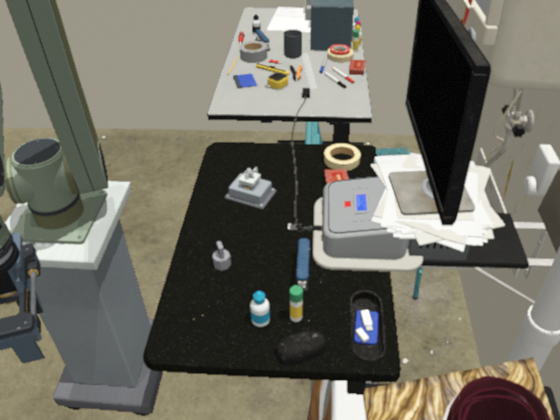

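View pics/top0.png

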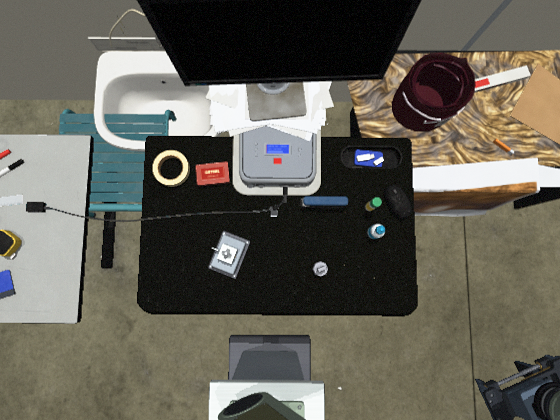

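```bash
python3 - <<'E'
import cv2
a=cv2.imread('pics/top0.png'); b=cv2.imread('pics/side0.png')
from h import *
p=env.camera_params('top');q=env.camera_params('side')
for X in ([464,-152,65],[503,108,89]):
    print(proj(p,X),proj(q,X))
def crop(im,X,pp,n):
    u,v=proj(pp,X).astype(int); c=im[v-35:v+35,max(0,u-45):u+45]; cv2.imwrite(n,cv2.resize(c,None,fx=4.4,fy=4.4,interpolation=cv2.INTER_CUBIC)); print(n,u-45,v-35); return cv2.resize(c,(396,308),interpolation=cv2.INTER_CUBIC)
A=[crop(a,[464,-152,40],p,'pics/_1.png'),crop(a,[503,108,60],p,'pics/_2.png'),crop(b,[464,-152,40],q,'pics/_3.png'),crop(b,[503,108,60],q,'pics/_4.png')]
cv2.imwrite('pics/crops0.png',np.vstack([np.hstack(A[:2]),np.hstack(A[2:])])[:600,:800])
E
```

```text
[323.0562532  268.77265104] [220.0468382  244.87257767]
[226.69536857 253.25568142] [249.45898553 169.16340502]
pics/_1.png 276 233
pics/_2.png 182 218
pics/_3.png 176 217
pics/_4.png 205 142
```

View pics/crops0.png

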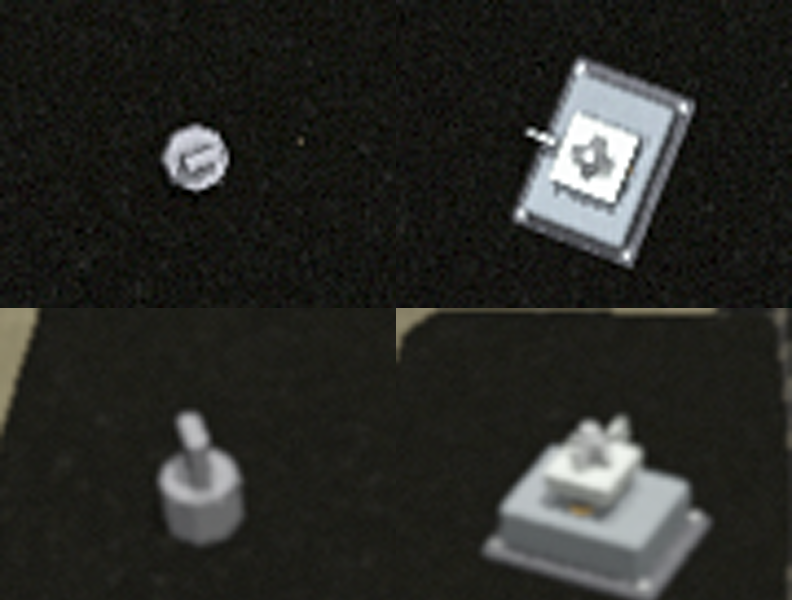

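The top view shows the cap at about (320,269), with its tab roughly along the image horizontal. The gauge carriage and stud are at about (227,253). The side view shows both upright, and nothing stands close to either.

```bash
cat >> h.py <<'E'
def todelta(xyz,yaw):
    s=env.state(); M=Rm(s['ee_rot']); d=M.T@(np.array(xyz,float)-s['ee_pos'])
    dy=(s['ee_rot'][2]-yaw+180)%360-180   # turn about tool z (down)
    return np.round(d/1000,4),round(dy,2)
E
python3 - <<'E'
from h import *
p=env.camera_params('top'); print(atz(p,320.3,268.9,31),atz(p,226.8,253.2,85))
w=env.camera_params('wrist'); print(w); s=env.state(); print(s['ee_pos'],s['ee_rot'])
M=Rm(s['ee_rot']); print('cam in tool',M.T@(w['xyz']-s['ee_pos']), M.T@Rm(w['orientation']))
print(todelta([440,-150,280],22.9))
E
```

```text
[ 463.67481937 -148.41054769   31.        ] [503.30774991 108.19956932  85.        ]
{'fx': 346.0207947807502, 'fy': 346.0207947807502, 'cx': 277.7561708061347, 'cy': 207.39136105122628, 'k1': -0.08095561374529604, 'xyz': array([ 290.63412117, -503.47157535,  385.67162517]), 'orientation': array([ 1.65329257e+02,  8.82285096e-02, -6.71339460e+01])}
[ 223.80747566 -529.69775103  230.99942472] [ 1.79990964e+02 -5.36789265e-04  2.29043619e+01]
cam in tool [  71.76627206    1.87453307 -154.67123441] [[-6.68613670e-04 -9.67394876e-01 -2.53272002e-01]
 [ 9.99998336e-01 -2.16865426e-04 -1.81156248e-03]
 [ 1.69757032e-03 -2.53272792e-01  9.67393411e-01]]
(array([ 0.3469, -0.2656, -0.049 ]), np.float64(0.0))
```

```bash
python3 - <<'E'
from h import *
print(todelta([464,-148,210],22.9))
E
```

```text
(array([ 0.3698, -0.2581,  0.021 ]), np.float64(0.0))
```

Request:
jog_arm(deltas=[[[0.03,-0.02,0,0,0.0912],[0.06,-0.042,0,0,0.0912],[0.09,-0.063,0,0,0.0912],[0.12,-0.084,0,0,0.0912],[0.15,-0.105,0,0,0.0912],[0.18,-0.126,0,0,0.0912],[0.21,-0.147,0,0,0.0912],[0.24,-0.168,0,0,0.0912],[0.27,-0.189,0,0,0.0912],[0.3,-0.21,0,0,0.0912],[0.33,-0.23,0.01,0,0.0912],[0.36,-0.25,0.015,0,0.0912],[0.37,-0.258,0.02,0,0.0912],[0.37,-0.258,0.02,0,0.0912],[0.37,-0.258,0.02,0,0.0912],[0.37,-0.258,0.02,0,0.0912],[0.37,-0.258,0.02,0,0.0912]]], grip_force=20)

```text
time_s: 2.02
ee_pos: [463.9, -149.0, 211.3]
ee_rot: [180.0, -0.0, 22.8]
force: [-0.5, -0.8, 0.8]
gripper_width: 91.1
```

```bash
python3 - <<'E'
from h import *
s=env.state(); print(s['ee_pos'],s['ee_rot'])
import json
w=env.camera_params('wrist'); im=snap('wrist','w1.png'); json.dump({k:(v.tolist() if hasattr(v,'tolist') else v) for k,v in w.items()},open('w1.json','w'))
print([(np.round(d['xyz']),round(d['conf'],2)) for d in env.look_for('wrist','hanger_cap')])
u,v=proj(w,[464,-148,45]).astype(int); print(u,v)
c=im[v-60:v+60,u-80:u+80,::-1]; cv2.imwrite('pics/w1c.png',cv2.resize(c,None,fx=5,fy=5,interpolation=cv2.INTER_CUBIC)); print('origin',u-80,v-60)
E
```

```text
[ 463.91302513 -148.98868069  211.32690861] [ 1.79955620e+02 -1.53650000e-02  2.28248763e+01]
[]
275 194
origin 195 134
```

View pics/w1c.png

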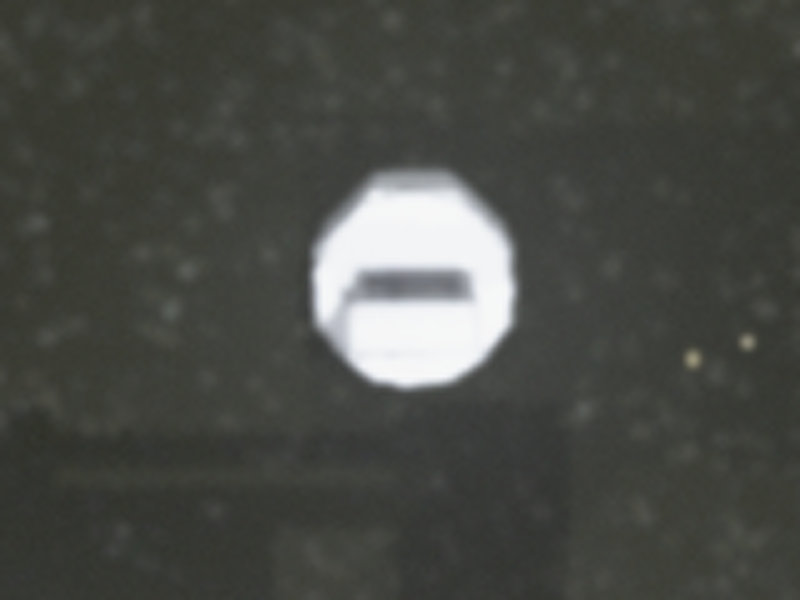

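View pics/w1.png

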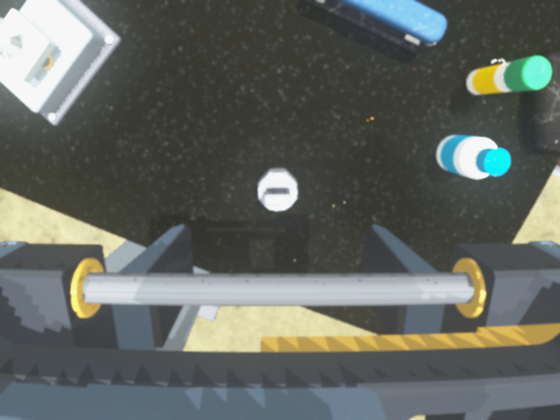

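```bash
python3 - <<'E'
from h import *
import json
w=json.load(open('w1.json'))
print(atz(w,277.2,199.6,65),atz(w,277.6,191.2,31))
a,b=atz(w,195+347/5,134+300/5,65),atz(w,195+477/5,134+300/5,65);d=b-a;print(np.linalg.norm(d),np.degrees(np.arctan2(d[1],d[0])))
a,b=atz(w,195+375/5,134+170/5,0),atz(w,195+455/5,134+170/5,0);d=b-a;print(np.linalg.norm(d),np.degrees(np.arctan2(d[1],d[0])))
E
```

```text
[ 464.43767987 -149.81555433   65.        ] [ 464.98127799 -149.9272228    31.        ]
23.152339824547674 -67.20429249987293
17.00734042912444 -67.20698278109191
```

Request:
jog_arm(deltas=[[[0.0004,0.001,0,-7,0.06],[0.0004,0.001,0,-14,0.06],[0.0004,0.001,0,-21,0.06],[0.0004,0.001,0,-28,0.06],[0.0004,0.001,0,-35,0.06],[0.0004,0.001,0,-42,0.06],[0.0004,0.001,0,-49,0.06],[0.0004,0.001,0.01,-56,0.06],[0.0004,0.001,0.02,-63,0.06],[0.0004,0.001,0.03,-70,0.06],[0.0004,0.001,0.04,-77,0.06],[0.0004,0.001,0.05,-84,0.06],[0.0004,0.001,0.06,-90,0.06],[0.0004,0.001,0.07,-90,0.06],[0.0004,0.001,0.07,-90,0.06],[0.0004,0.001,0.07,-90,0.06]]])

```text
time_s: 3.45
ee_pos: [464.6, -149.1, 140.7]
ee_rot: [-180.0, -0.0, 112.7]
force: [0.3, -0.2, 1.5]
gripper_width: 59.8
```

```bash
python3 - <<'E'
from h import *
s=env.state(); print(s['ee_pos'],s['ee_rot'],s['qpos'])
w=env.camera_params('wrist'); im=snap('wrist','w2.png')
cap=[464.7,-149.8]
for z in (31,65): 
    print(proj(w,cap+[z]))
print(todelta(cap+[50],112.8))
E
```

```text
[ 464.62954843 -149.08854679  140.72662177] [-1.79961550e+02 -2.79669765e-02  1.12734207e+02] [-1.91374717e+01  1.51781339e+01  1.08475770e+02 -5.80969552e-03
  5.63933951e+01 -4.18684700e+01]
[276.94318186 208.9358776 ]
[276.8303796  221.45333556]
(array([-0.0004, -0.0007,  0.0913]), np.float64(-0.03))
```

View pics/w2.png

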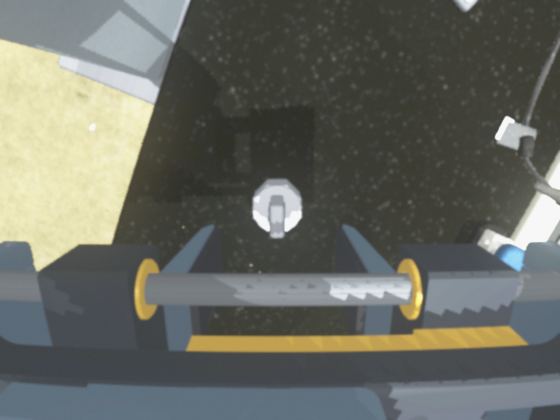

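The wrist view shows the cap midway between the jaws, body at (276,207) and tab top at (277,220), and this agrees with the prediction. I'll descend and grip.

Request:
jog_arm(deltas=[[[-0.0004,-0.0007,0.02,0,0.05],[-0.0004,-0.0007,0.04,0,0.05],[-0.0004,-0.0007,0.055,0,0.05],[-0.0004,-0.0007,0.068,0,0.05],[-0.0004,-0.0007,0.078,0,0.05],[-0.0004,-0.0007,0.085,0,0.05],[-0.0004,-0.0007,0.088,0,0.05],[-0.0004,-0.0007,0.088,0,0.05],[-0.0004,-0.0007,0.088,0,0.03],[-0.0004,-0.0007,0.088,0,0.02],[-0.0004,-0.0007,0.088,0,0.01],[-0.0004,-0.0007,0.088,0,0.0],[-0.0004,-0.0007,0.088,0,0.0],[-0.0004,-0.0007,0.088,0,0.0],[-0.0004,-0.0007,0.088,0,0.0],[-0.0004,-0.0007,0.088,0,0.0],[-0.0004,-0.0007,0.088,0,0.0]]], grip_force=40)

```text
time_s: 4.92
ee_pos: [464.4, -149.4, 53.0]
ee_rot: [-180.0, 0.0, 112.9]
force: [0.3, -0.2, 0.7]
gripper_width: 9.8
```

```bash
python3 - <<'E'
from h import *
s=env.state(); print(s['ee_pos'],s['ee_rot'],s['force'],s['gripper_width'])
print(todelta([464.7,-149.8,175],112.8))
E
```

```text
[ 464.4402899  -149.38820991   52.97946127] [-1.79994574e+02  3.42422815e-04  1.12908368e+02] [ 0.30005641 -0.22235838  0.7035231 ] 9.840570808059297
(array([-5.00e-04,  1.00e-04, -1.22e-01]), np.float64(0.11))
```

Request:
jog_arm(deltas=[[[0,0,-0.01,0,0],[0,0,-0.03,0,0],[0,0,-0.06,0,0],[0,0,-0.09,0,0],[0.01,0.01,-0.12,0,0],[0.03,0.027,-0.137,0,0],[0.05,0.045,-0.137,0,0],[0.07,0.062,-0.137,0,0],[0.09,0.08,-0.137,0,0],[0.11,0.098,-0.137,0,0],[0.13,0.115,-0.137,0,0],[0.145,0.128,-0.137,0,0],[0.152,0.135,-0.137,0,0],[0.152,0.135,-0.137,0,0],[0.152,0.135,-0.137,0,0],[0.152,0.135,-0.137,0,0],[0.152,0.135,-0.137,0,0]]])

```text
time_s: 6.33
ee_pos: [529.3, 42.0, 189.9]
ee_rot: [-180.0, 0.0, 112.8]
force: [0.4, -0.2, -1.1]
gripper_width: 9.6
```

```bash
python3 - <<'E'
from h import *
import json
s=env.state(); print(s['ee_pos'],s['ee_rot'],s['force'],s['gripper_width'])
w=env.camera_params('wrist'); im=snap('wrist','w3.png'); json.dump({k:(v.tolist() if hasattr(v,'tolist') else v) for k,v in w.items()},open('w3.json','w'))
for l in ('stud_seat','gauge'): print([(np.round(d['xyz'],1),round(d['conf'],2)) for d in env.look_for('wrist',l)])
u,v=proj(w,[503,108,80]).astype(int); print(u,v)
v=max(v,60)
c=im[v-60:v+60,u-80:u+80,::-1]; cv2.imwrite('pics/w3c.png',cv2.resize(c,None,fx=5,fy=5,interpolation=cv2.INTER_CUBIC)); print('origin',u-80,v-60)
E
```

```text
[529.28396789  42.00765356 189.88639433] [-1.79966648e+02  1.88995254e-02  1.12833346e+02] [ 0.38025149 -0.16530631 -1.05376771] 9.64875093230528
[(array([502.7, 110.6,  63.8]), 0.98)]
[(array([504. , 111.1,  40.9]), 0.92), (array([504.9, 116.3,  59.9]), 0.58)]
278 115
origin 198 55
```

View pics/w3.png

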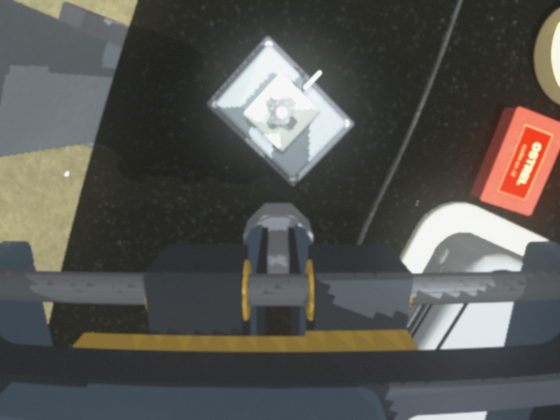

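View pics/w3c.png

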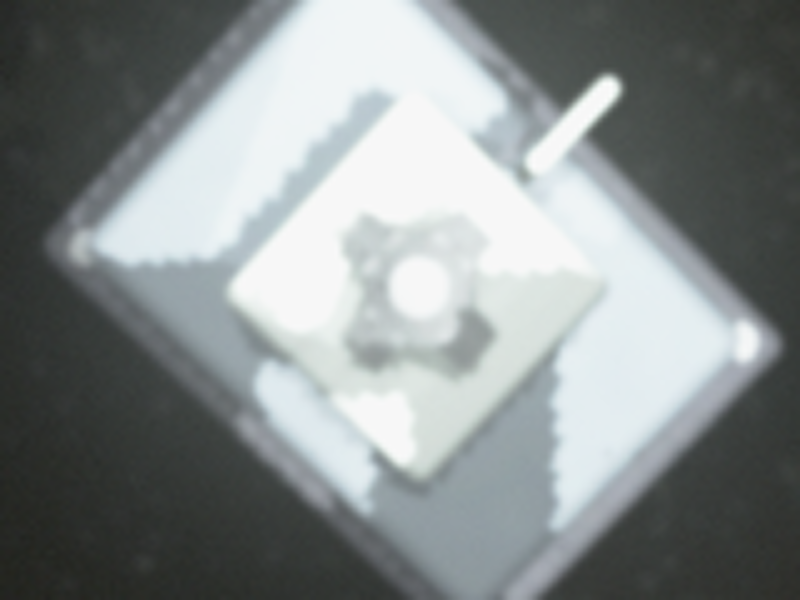

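```bash
python3 - <<'E'
from h import *
import json
w=json.load(open('w3.json'))
n=atz(w,198+418/5,55+286/5,89); c=[atz(w,198+a/5,55+b/5,64) for a,b in ((415,92),(608,280),(420,485),(228,290))]
print(n,np.mean(c,0),[np.linalg.norm(c[i]-c[i-1]) for i in range(4)])
im=cv2.imread('pics/w3.png'); cc=im[185:305,198:358]; cv2.imwrite('pics/w3d.png',cv2.resize(cc,None,fx=5,fy=5,interpolation=cv2.INTER_CUBIC))
s=env.state(); M=Rm(s['ee_rot'])
for tz in (22,53): print('tool pt z',tz,proj(w,s['ee_pos']+M@np.array([0,0,tz])))
# octagon top outline at z 22 predicted
for x,y in ((19,0),(-19,0),(0,19),(0,-19),(19,7.9),(19,-7.9)):
    for tz in (22,53): print(x,y,tz,np.round(proj(w,s['ee_pos']+M@np.array([x,y,tz])),1))
E
```

```text
[503.80598219 110.80668238  89.        ] [504.02729647 110.88147463  64.        ] [np.float64(41.84544287656942), np.float64(41.497014247943476), np.float64(43.69527334947717), np.float64(43.12140072924221)]
tool pt z 22 [277.5247865  248.66628121]
tool pt z 53 [277.55002688 230.63057358]
19 0 22 [277.5 215.1]
19 0 53 [277.5 201.4]
-19 0 22 [277.6 280.4]
-19 0 53 [277.6 258.6]
0 19 22 [312.4 248.6]
0 19 53 [307.6 230.6]
0 -19 22 [242.7 248.7]
0 -19 53 [247.5 230.6]
19 7.9 22 [292.4 215.1]
19 7.9 53 [290.3 201.4]
19 -7.9 22 [262.6 215.1]
19 -7.9 53 [264.7 201.4]
```

View pics/w3d.png

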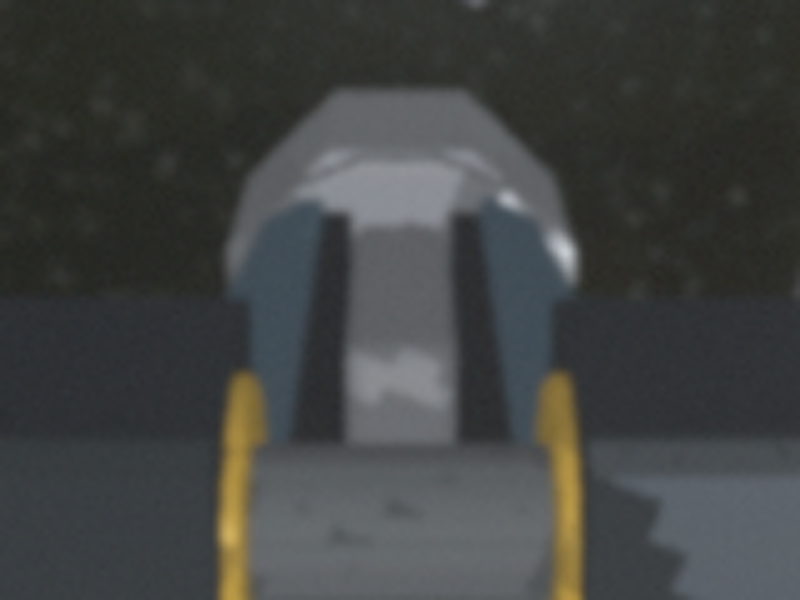

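The stud nose is at (281.6,112.2), which gives (503.9,110.9), and the carriage corners agree. The held cap appears 0.85 mm back along tool x, and I'll include that in the target.

```bash
python3 - <<'E'
from h import *
print(todelta([503.6,111.6,150],112.8), env.state()['ee_pos'])
E
```

```text
(array([0.0739, 0.0031, 0.04  ]), np.float64(0.04)) [529.46469412  42.31015059 190.01131381]
```

Request:
jog_arm(deltas=[[[0.01,0.0005,0,0,0],[0.025,0.001,0,0,0],[0.04,0.002,0,0,0],[0.055,0.0025,0,0,0],[0.067,0.003,0,0,0],[0.0739,0.0031,0.01,0,0],[0.0739,0.0031,0.02,0,0],[0.0739,0.0031,0.03,0,0],[0.0739,0.0031,0.037,0,0],[0.0739,0.0031,0.04,0,0],[0.0739,0.0031,0.04,0,0],[0.0739,0.0031,0.04,0,0],[0.0739,0.0031,0.04,0,0],[0.0739,0.0031,0.04,0,0]]])

```text
time_s: 7.65
ee_pos: [504.2, 112.3, 150.4]
ee_rot: [179.9, 0.0, 112.9]
force: [-0.1, -0.3, 0.1]
gripper_width: 9.8
```

```bash
python3 - <<'E'
from h import *
s=env.state(); print(s['ee_pos'],s['ee_rot'],s['force'],s['gripper_width'])
d=todelta([503.6,111.6,150],112.8); print(d)
q=env.camera_params('side'); im=snap('side','s4.png'); im2=snap('top','t4.png'); im3=snap('wrist','w4.png')
print(env.state()['ee_pos'],env.state()['force'])
u,v=proj(q,[503.6,111,90]).astype(int)
c=im[v-45:v+45,u-60:u+60,::-1]; cv2.imwrite('pics/s4c.png',cv2.resize(c,None,fx=6,fy=6,interpolation=cv2.INTER_CUBIC)); print('origin',u-60,v-45)
print(proj(q,[503.9,110.9,89]),proj(q,[503.9,110.9,64]),proj(q,[503.9,110.9,97]))
E
```

```text
[504.21314658 112.30766846 150.36756015] [1.79940945e+02 1.89995561e-02 1.12886894e+02] [-0.06717549 -0.30681886  0.14639703] 9.78018324523372
(array([-0.0004, -0.0008,  0.0004]), np.float64(0.09))
[503.96468508 112.4077058  150.2763827 ] [-0.18436626 -0.48815365 -1.15316078]
origin 189 123
[249.92734121 168.51631612] [250.42560391 176.12525009] [249.76590373 166.04539691]
```

View pics/s4c.png

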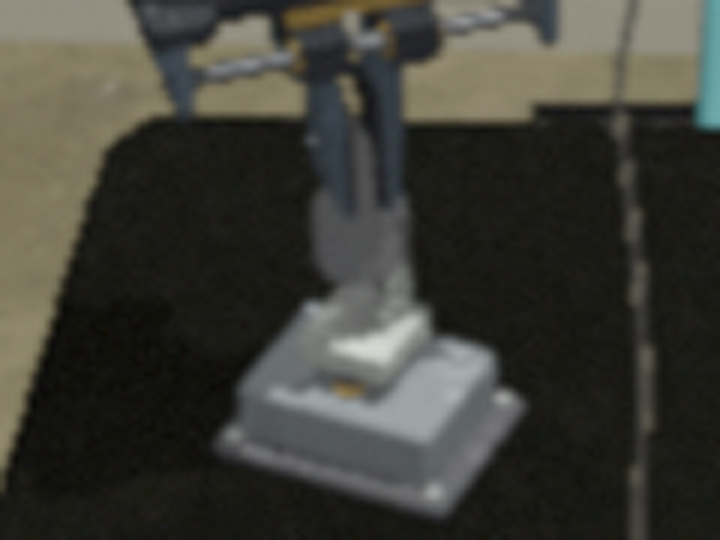

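View pics/w4.png

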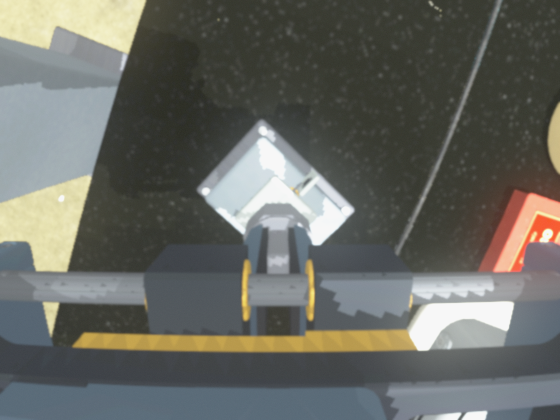

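```bash
python3 - <<'E'
from h import *
import json
w=json.load(open('w3.json')); w4=env.camera_params('wrist')
print(np.mean([env.state()['ee_pos'] for _ in range(5)],0))
im3=cv2.imread('pics/w3.png');im4=cv2.imread('pics/w4.png')
A=im3[25:145,200:360];B=im4[110:230,196:356]
cv2.imwrite('pics/cmp.png',np.vstack([cv2.resize(x,None,fx=5,fy=5,interpolation=cv2.INTER_CUBIC)[:600] for x in (B,)]))
# predict carriage corners in w4 from w3 measurement
for a,b in ((415,92),(608,280),(420,485),(228,290)):
    X=atz(w,198+a/5,55+b/5,64); u=proj(w4,X); print((u-[196,110])*5)
for a,b in ((70,240),(770,340)):
    X=atz(w,198+a/5,55+b/5,8); u=proj(w4,X); print('base',(u-[196,110])*5)
E
```

```text
[503.96468508 112.4077058  150.2763827 ]
[397.83112493 338.84797855]
[607.58687816 531.53165506]
[404.16424039 738.06751371]
[195.64563918 541.55916517]
base [ 32.91003108 395.81306709]
base [781.98452337 497.73565367]
```

View pics/cmp.png

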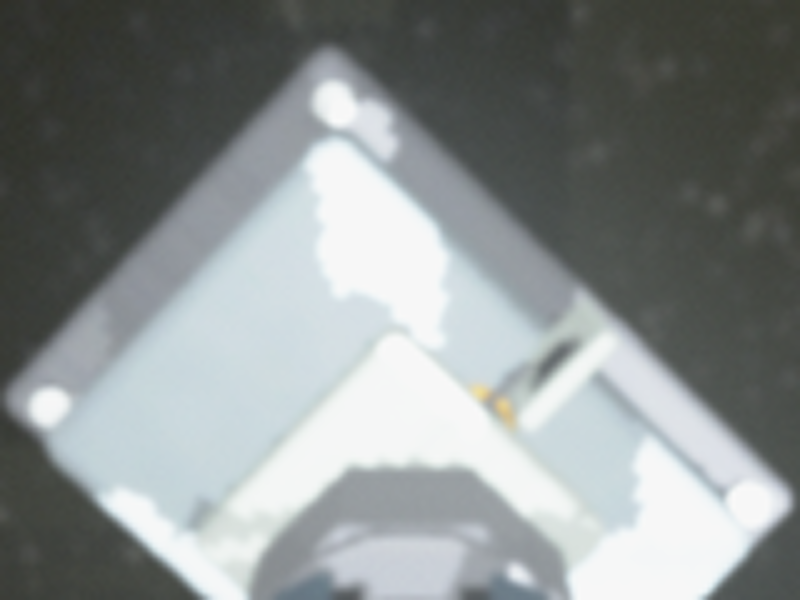

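```bash
python3 - <<'E'
from h import *
import json
w=json.load(open('w3.json')); w4=env.camera_params('wrist')
for z in (8,10):
  m3=np.mean([atz(w,198+82/5,55+246/5,z),atz(w,198+745/5,55+342/5,z)],0)
  a,b=atz(w4,196+48/5,110+407/5,z),atz(w4,196+748/5,110+503/5,z)
  print(m3,(a+b)/2,np.linalg.norm(a-b))
s=env.state();M=Rm(s['ee_rot']);print(s['ee_pos'])
for tx in (18,18.15,19):print((proj(w4,s['ee_pos']+M@np.array([tx,0,53]))-[196,110])*5)
E
```

```text
[504.20431377 110.90571271   8.        ] [504.05372386 110.05444043   8.        ] 125.21081188335415
[504.19552238 110.87813025  10.        ] [503.87269138 110.50220283  10.        ] 124.36751262291774
[503.96468508 112.4077058  150.2763827 ]
[404.87360994 465.97425852]
[404.87205358 464.79669187]
[404.86322941 458.11603994]
```

Request:
jog_arm(deltas=[[[-0.0003,-0.0004,0,0,0],[-0.0005,-0.0007,0,0,0],[-0.0005,-0.0007,0.003,0,0],[-0.0005,-0.0007,0.006,0,0],[-0.0005,-0.0007,0.009,0,0],[-0.0005,-0.0007,0.011,0,0],[-0.0005,-0.0007,0.013,0,0],[-0.0005,-0.0007,0.014,0,0],[-0.0005,-0.0007,0.014,0,0],[-0.0005,-0.0007,0.014,0,0],[-0.0005,-0.0007,0.014,0,0]]])

```text
time_s: 8.72
ee_pos: [503.4, 111.7, 136.0]
ee_rot: [180.0, 0.0, 112.9]
force: [-0.5, -0.2, -0.4]
gripper_width: 10.1
```

```bash
cat > st.py <<'E'
from h import *
s=env.state(); print(s['time_s'],s['ee_pos'].round(2),s['ee_rot'].round(2),s['force'].round(2),s['torque'].round(2),s['gripper_width'])
E
python3 st.py
```

```text
8.7167 [503.44 111.72 136.05] [1.7998e+02 1.0000e-02 1.1291e+02] [-0.46 -0.18 -0.36] [ 0.01 -0.11  0.03] 10.1284122382662
```

Request:
jog_arm(deltas=[[[0,0,0.001,0,0],[0,0,0.002,0,0],[0,0,0.003,0,0],[0,0,0.004,0,0],[0,0,0.004,0,0],[0,0,0.004,0,0]]])

```text
time_s: 9.22
ee_pos: [503.2, 111.6, 131.9]
ee_rot: [-180.0, 0.0, 112.9]
force: [0.8, 0.2, -0.6]
gripper_width: 9.7
```

Request:
jog_arm(deltas=[[[0,0,0.0005,0,0],[0,0,0.001,0,0],[0,0,0.0015,0,0],[0,0,0.002,0,0],[0,0,0.002,0,0],[0,0,0.002,0,0]]])

```text
time_s: 9.72
ee_pos: [503.3, 111.5, 130.2]
ee_rot: [180.0, 0.0, 112.9]
force: [-1.2, -2.1, 3.9]
gripper_width: 10.0
```

Request:
jog_arm(deltas=[[[0,0,0.0005,0,0],[0,0,0.001,0,0],[0,0,0.0015,0,0],[0,0,0.002,0,0],[0,0,0.002,0,0],[0,0,0.002,0,0]]])

```text
time_s: 10.22
ee_pos: [503.5, 111.6, 128.5]
ee_rot: [180.0, 0.0, 112.9]
force: [-1.9, -1.7, 6.4]
gripper_width: 9.7
```

Contact with the barbs: 6 N down and a small side force towards -x, -y. I'll give way about 0.4 mm in that direction and keep pressing in small steps.

Request:
jog_arm(deltas=[[[-0.0001,-0.0002,0.0003,0,0],[-0.0002,-0.0004,0.0006,0,0],[-0.0002,-0.0004,0.001,0,0],[-0.0002,-0.0004,0.001,0,0],[-0.0002,-0.0004,0.001,0,0]]])

```text
time_s: 10.63
ee_pos: [503.5, 111.5, 127.7]
ee_rot: [179.9, 0.0, 112.9]
force: [-1.5, -1.2, 6.1]
gripper_width: 10.0
```

Request:
jog_arm(deltas=[[[0,0,0.0005,0,0],[0,0,0.001,0,0],[0,0,0.001,0,0],[0,0,0.001,0,0]]])

```text
time_s: 10.97
ee_pos: [503.5, 111.5, 126.7]
ee_rot: [179.9, 0.0, 112.9]
force: [-0.8, -1.0, 7.5]
gripper_width: 10.0
```

Request:
jog_arm(deltas=[[[0,0,0.0005,0,0],[0,0,0.001,0,0],[0,0,0.001,0,0],[0,0,0.001,0,0]]])

```text
time_s: 11.3
ee_pos: [503.6, 111.5, 125.6]
ee_rot: [179.9, 0.0, 112.9]
force: [-1.7, -1.5, 6.4]
gripper_width: 10.1
```

Request:
jog_arm(deltas=[[[0,0,0.0005,0,0],[0,0,0.001,0,0],[0,0,0.0015,0,0],[0,0,0.002,0,0],[0,0,0.002,0,0],[0,0,0.002,0,0]]])

```text
time_s: 11.8
ee_pos: [503.6, 111.5, 123.5]
ee_rot: [179.9, 0.0, 112.9]
force: [-1.4, -0.8, 5.8]
gripper_width: 9.6
```

Request:
jog_arm(deltas=[[[0,0,0.0005,0,0],[0,0,0.001,0,0],[0,0,0.001,0,0],[0,0,0.001,0,0]]])

```text
time_s: 12.13
ee_pos: [503.5, 111.5, 122.5]
ee_rot: [179.9, 0.0, 112.9]
force: [-1.5, -1.7, 4.8]
gripper_width: 9.7
```

Request:
jog_arm(deltas=[[[0,0,0.0005,0,0],[0,0,0.001,0,0],[0,0,0.001,0,0],[0,0,0.001,0,0]]])

```text
time_s: 12.47
ee_pos: [503.4, 111.5, 121.1]
ee_rot: [179.9, 0.0, 112.9]
force: [-1.1, -1.7, 3.2]
gripper_width: 9.9
```

Request:
jog_arm(deltas=[[[0,0,0.0005,0,0],[0,0,0.001,0,0],[0,0,0.001,0,0],[0,0,0.001,0,0]]])

```text
time_s: 12.8
ee_pos: [503.2, 111.5, 119.9]
ee_rot: [180.0, 0.0, 112.9]
force: [0.0, -1.0, 3.3]
gripper_width: 9.8
```

Request:
jog_arm(deltas=[[[0,0,0.0005,0,0],[0,0,0.001,0,0],[0,0,0.001,0,0],[0,0,0.001,0,0]]])

```text
time_s: 13.13
ee_pos: [503.1, 111.4, 118.9]
ee_rot: [180.0, 0.0, 112.9]
force: [0.8, -1.2, 1.6]
gripper_width: 9.7
```

Request:
jog_arm(deltas=[[[0,0,0.0005,0,0],[0,0,0.001,0,0],[0,0,0.001,0,0],[0,0,0.001,0,0]]])

```text
time_s: 13.47
ee_pos: [503.0, 111.4, 117.9]
ee_rot: [180.0, 0.0, 112.9]
force: [0.8, -1.2, 3.6]
gripper_width: 9.7
```

Request:
jog_arm(deltas=[[[0,0,0.0005,0,0],[0,0,0.0005,0,0],[0,0,0.0005,0,0]]])

```text
time_s: 13.72
ee_pos: [503.0, 111.4, 117.3]
ee_rot: [-180.0, 0.0, 112.9]
force: [-0.2, -0.3, 2.1]
gripper_width: 9.7
```

Request:
jog_arm(deltas=[[[0,0,0.0005,0,0],[0,0,0.0005,0,0],[0,0,0.0005,0,0]]])

```text
time_s: 13.97
ee_pos: [502.9, 111.3, 116.7]
ee_rot: [-180.0, 0.0, 112.9]
force: [0.1, -1.0, 1.0]
gripper_width: 9.8
```

Request:
jog_arm(deltas=[[[0,0,0.0005,0,0],[0,0,0.0005,0,0],[0,0,0.0005,0,0]]])

```text
time_s: 14.22
ee_pos: [502.9, 111.3, 116.5]
ee_rot: [-180.0, 0.0, 112.9]
force: [0.1, -1.4, 2.4]
gripper_width: 9.8
```

Request:
jog_arm(deltas=[[[0,0,0.0005,0,0],[0,0,0.0005,0,0],[0,0,0.0005,0,0]]])

```text
time_s: 14.47
ee_pos: [502.9, 111.3, 116.2]
ee_rot: [-180.0, 0.0, 112.9]
force: [-1.1, -0.2, 6.3]
gripper_width: 10.2
```

Request:
jog_arm(deltas=[[[0,0,0.0005,0,0],[0,0,0.0005,0,0],[0,0,0.0005,0,0]]])

```text
time_s: 14.72
ee_pos: [502.9, 111.3, 116.0]
ee_rot: [180.0, 0.0, 112.9]
force: [-1.5, -0.8, 6.7]
gripper_width: 9.8
```

```bash
python3 - <<'E'
from h import *
im=snap('wrist','w5.png');i2=snap('side','s5.png')
q=env.camera_params('side');u,v=proj(q,[503.6,111,80]).astype(int)
c=i2[v-30:v+30,u-40:u+40]; c2=im[170:260,220:340]
cv2.imwrite('pics/c5.png',np.hstack([cv2.resize(c,(400,300),interpolation=cv2.INTER_CUBIC),cv2.resize(c2,(400,300),interpolation=cv2.INTER_CUBIC)])[:,:,::-1])
s=env.state();print(s['ee_pos'],s['force'])
E
```

```text
[502.92154993 111.33897961 115.98827139] [-1.74395102 -0.83661135  7.19894708]
```

View pics/c5.png

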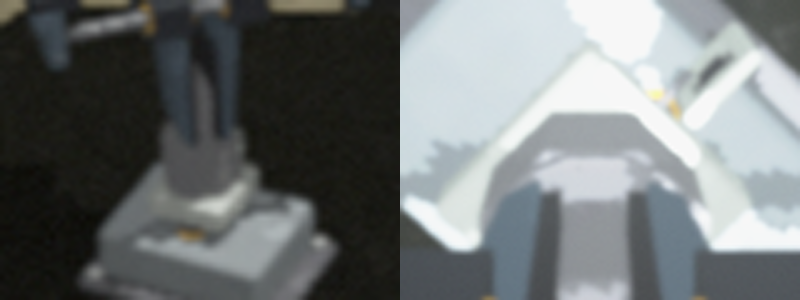

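Request:
jog_arm(deltas=[[[0,0,0.0005,0,0],[0,0,0.0005,0,0],[0,0,0.0005,0,0]]])

```text
time_s: 15.07
ee_pos: [502.9, 111.4, 115.8]
ee_rot: [180.0, 0.0, 112.9]
force: [-2.1, -1.3, 8.7]
gripper_width: 9.4
```

Request:
jog_arm(deltas=[[[0,0,0.0003,0,0],[0,0,0.0003,0,0],[0,0,0.0003,0,0],[0,0,0.0003,0,0]]])

```text
time_s: 15.4
ee_pos: [502.9, 111.3, 115.6]
ee_rot: [180.0, 0.0, 112.9]
force: [-2.2, -1.0, 8.6]
gripper_width: 9.5
```

Request:
jog_arm(deltas=[[[0,0,0.0003,0,0],[0,0,0.0006,0,0],[0,0,0.0008,0,0],[0,0,0.0008,0,0],[0,0,0.0008,0,0]]])

```text
time_s: 15.82
ee_pos: [502.9, 111.3, 115.2]
ee_rot: [180.0, 0.0, 112.9]
force: [-3.1, -1.1, 12.8]
gripper_width: 9.8
```

Request:
jog_arm(deltas=[[[0,0,0.0,0,0],[0,0,0,0,0],[0,0,0,0,0]]])

```text
time_s: 16.07
ee_pos: [502.9, 111.3, 115.3]
ee_rot: [180.0, 0.0, 112.9]
force: [-3.0, -1.7, 12.0]
gripper_width: 9.8
```

12 N down, with stiffness that fits a seated cap on the spring. I'll unload, then take up the play and pull in small steps.

Request:
jog_arm(deltas=[[[0,0,-0.0005,0,0],[0,0,-0.001,0,0],[0,0,-0.0015,0,0],[0,0,-0.002,0,0],[0,0,-0.0025,0,0],[0,0,-0.0025,0,0],[0,0,-0.0025,0,0]]])

```text
time_s: 16.65
ee_pos: [502.9, 111.3, 116.3]
ee_rot: [-180.0, 0.0, 112.9]
force: [-1.0, -0.7, 4.0]
gripper_width: 9.8
```

Request:
jog_arm(deltas=[[[0,0,-0.0005,0,0],[0,0,-0.001,0,0],[0,0,-0.001,0,0],[0,0,-0.001,0,0]]])

```text
time_s: 16.98
ee_pos: [502.9, 111.4, 116.9]
ee_rot: [-180.0, -0.0, 112.9]
force: [-0.2, 0.5, 0.4]
gripper_width: 10.0
```

Request:
jog_arm(deltas=[[[0,0,-0.0005,0,0],[0,0,-0.001,0,0],[0,0,-0.001,0,0],[0,0,-0.001,0,0]]])

```text
time_s: 17.32
ee_pos: [502.8, 111.4, 118.1]
ee_rot: [-180.0, -0.0, 112.9]
force: [-0.2, 0.6, -1.6]
gripper_width: 9.5
```

Request:
jog_arm(deltas=[[[0,0,-0.0005,0,0],[0,0,-0.001,0,0],[0,0,-0.001,0,0],[0,0,-0.001,0,0]]])

```text
time_s: 17.65
ee_pos: [502.7, 111.4, 118.8]
ee_rot: [-180.0, -0.0, 112.9]
force: [0.0, 0.3, -6.0]
gripper_width: 9.7
```

Request:
jog_arm(deltas=[[[0,0,-0.0005,0,0],[0,0,-0.001,0,0],[0,0,-0.001,0,0],[0,0,-0.001,0,0]]])

```text
time_s: 17.98
ee_pos: [502.7, 111.4, 119.7]
ee_rot: [-179.9, -0.0, 112.9]
force: [1.2, 1.6, -12.6]
gripper_width: 10.0
```

Request:
jog_arm(deltas=[[[0,0,-0.0005,0,0],[0,0,-0.0005,0,0],[0,0,-0.0005,0,0],[0,0,-0.0005,0,0]]])

```text
time_s: 18.32
ee_pos: [502.7, 111.3, 120.3]
ee_rot: [-179.9, -0.0, 112.9]
force: [1.8, 1.5, -16.7]
gripper_width: 9.6
```

The snap holds. 16.7 N is a bit high, so I'll ease back to about 12 N and hold.

Request:
jog_arm(deltas=[[[0,0,0.0006,0,0],[0,0,0.0006,0,0],[0,0,0.0006,0,0],[0,0,0.0006,0,0]]])

```text
time_s: 18.65
ee_pos: [502.7, 111.3, 120.1]
ee_rot: [-180.0, -0.0, 112.9]
force: [0.4, 2.1, -14.6]
gripper_width: 9.9
```

Request:
jog_arm(deltas=[[[0,0,0,0,0],[0,0,0,0,0],[0,0,0,0,0]]])

```text
time_s: 18.9
ee_pos: [502.7, 111.3, 120.1]
ee_rot: [-180.0, -0.0, 112.9]
force: [0.3, 1.3, -14.9]
gripper_width: 9.9
```

Request:
jog_arm(deltas=[[[0,0,0,0,0],[0,0,0,0,0],[0,0,0,0,0]]])

```text
time_s: 19.15
ee_pos: [502.7, 111.3, 120.1]
ee_rot: [-180.0, -0.0, 112.9]
force: [-0.2, 1.4, -14.6]
gripper_width: 9.8
```

Request:
jog_arm(deltas=[[[0,0,0.0005,0,0],[0,0,0.0005,0,0],[0,0,0.0005,0,0],[0,0,0.0005,0,0]]])

```text
time_s: 19.48
ee_pos: [502.8, 111.3, 119.8]
ee_rot: [-180.0, -0.0, 112.9]
force: [-1.9, 1.7, -11.2]
gripper_width: 9.2
```

Request:
jog_arm(deltas=[[[0,0,0,0,0],[0,0,0,0,0],[0,0,0,0,0],[0,0,0,0,0],[0,0,0,0,0],[0,0,0,0,0]]])

```text
time_s: 19.98
ee_pos: [502.8, 111.3, 119.7]
ee_rot: [-180.0, -0.0, 112.9]
force: [-1.4, 1.4, -11.6]
gripper_width: 9.5
```

Request:
jog_arm(deltas=[[[0,0,0,0,0],[0,0,0,0,0],[0,0,0,0,0],[0,0,0,0,0],[0,0,0,0,0],[0,0,0,0,0]]])

```text
time_s: 20.48
ee_pos: [502.9, 111.3, 119.7]
ee_rot: [-180.0, -0.0, 112.9]
force: [-2.4, 0.4, -11.8]
gripper_width: 9.6
```

```bash
python3 - <<'E'
from h import *
im=snap('wrist','w6.png')
f=[]
for i in range(6): env.grab_frame('side'); f.append(env.state()['force'][2])
print(np.round(f,2))
i2=snap('side','s6.png')
q=env.camera_params('side');u,v=proj(q,[503.6,111,80]).astype(int)
c=i2[v-30:v+30,u-40:u+40]; c2=im[170:260,220:340]
cv2.imwrite('pics/c6.png',np.hstack([cv2.resize(c,(400,300),interpolation=cv2.INTER_CUBIC),cv2.resize(c2,(400,300),interpolation=cv2.INTER_CUBIC)])[:,:,::-1])
E
```

```text
[-11.77 -12.2  -11.64 -11.24 -10.96 -10.45]
```

View pics/c6.png

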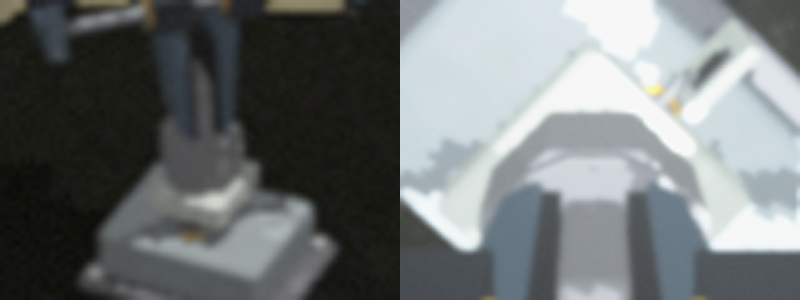

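Reads 10.5 to 12 N, cap still in place. I'll hold once more slightly higher, at mid-band, for margin.

Request:
jog_arm(deltas=[[[0,0,-0.0003,0,0],[0,0,-0.0003,0,0],[0,0,-0.0003,0,0],[0,0,-0.0003,0,0],[0,0,-0.0003,0,0]]])

```text
time_s: 21.3
ee_pos: [502.9, 111.3, 119.9]
ee_rot: [-180.0, -0.0, 112.9]
force: [-3.5, 1.3, -13.0]
gripper_width: 10.2
```

Request:
jog_arm(deltas=[[[0,0,0,0,0],[0,0,0,0,0],[0,0,0,0,0],[0,0,0,0,0],[0,0,0,0,0],[0,0,0,0,0]]])

```text
time_s: 21.8
ee_pos: [502.9, 111.3, 120.0]
ee_rot: [-180.0, 0.0, 112.9]
force: [-3.0, 0.9, -13.1]
gripper_width: 9.8
```

Request:
jog_arm(deltas=[[[0,0,0,0,0],[0,0,0,0,0],[0,0,0,0,0],[0,0,0,0,0],[0,0,0,0,0],[0,0,0,0,0]]])

```text
time_s: 22.3
ee_pos: [502.9, 111.3, 120.0]
ee_rot: [-180.0, 0.0, 112.9]
force: [-4.3, 0.8, -12.8]
gripper_width: 9.7
```

Request:
jog_arm(deltas=[[[0,0,0,0,0],[0,0,0,0,0],[0,0,0,0,0],[0,0,0,0,0],[0,0,0,0,0],[0,0,0,0,0]]])

```text
time_s: 22.8
ee_pos: [502.9, 111.3, 120.0]
ee_rot: [-180.0, 0.0, 112.9]
force: [-3.7, 1.6, -13.5]
gripper_width: 9.7
```

Request:
jog_arm(deltas=[[[0,0,0.0005,0,0],[0,0,0.001,0,0],[0,0,0.0015,0,0],[0,0,0.002,0,0],[0,0,0.0025,0,0],[0,0,0.003,0,0],[0,0,0.003,0,0],[0,0,0.003,0,0]]])

```text
time_s: 23.47
ee_pos: [504.4, 111.3, 118.1]
ee_rot: [179.8, 0.1, 112.9]
force: [-1.7, -1.6, -1.1]
gripper_width: 9.7
```

Request:
jog_arm(deltas=[[[0,0,0.0005,0,0],[0,0,0.001,0,0],[0,0,0.001,0,0],[0,0,0.001,0,0]]])

```text
time_s: 23.8
ee_pos: [504.3, 111.5, 116.8]
ee_rot: [179.8, 0.1, 112.9]
force: [0.5, -1.7, 1.8]
gripper_width: 9.8
```

Request:
jog_arm(deltas=[[[0,0,0,0,0.015],[0,0,0,0,0.02],[0,0,0,0,0.03],[0,0,0,0,0.045],[0,0,0,0,0.05],[0,0,0,0,0.05],[0,0,0,0,0.05],[0,0,-0.01,0,0.05],[0,0,-0.03,0,0.05],[0,0,-0.06,0,0.05],[0,0,-0.09,0,0.05],[0,0,-0.1,0,0.05],[0,0,-0.1,0,0.05],[0,0,-0.1,0,0.05]]])

```text
time_s: 24.97
ee_pos: [502.8, 111.3, 216.0]
ee_rot: [180.0, 0.0, 112.9]
force: [0.1, -0.3, -1.5]
gripper_width: 50.4
```

```bash
python3 - <<'E'
from h import *
s=env.state();print(s['ee_pos'],s['force'])
w=env.camera_params('wrist');im=snap('wrist','w7.png');i2=snap('side','s7.png')
print(env.look_for('wrist','hanger_cap'))
q=env.camera_params('side');u,v=proj(q,[503.6,111,80]).astype(int)
c=i2[v-30:v+30,u-40:u+40]; u,v=proj(w,[503.9,110.9,90]).astype(int);print(u-60,v-45)
c2=im[v-45:v+45,u-60:u+60]
cv2.imwrite('pics/c7.png',np.hstack([cv2.resize(c,(400,300),interpolation=cv2.INTER_CUBIC),cv2.resize(c2,(400,300),interpolation=cv2.INTER_CUBIC)])[:,:,::-1])
for z in (64,95,129): print(z,(proj(w,[503.9,110.9,z])-[u-60,v-45])*3.333+[400,0])
E
```

```text
[502.79144957 111.31277129 215.9924365 ] [ 0.14856708 -0.31018581 -1.50530022]
[{'xyz': [497.7, 118.4, 92.4], 'conf': 0.84}]
218 159
64 [600.33123779 126.91153013]
95 [600.56800092 155.00497211]
129 [600.8923774  193.52123066]
```

View pics/c7.png

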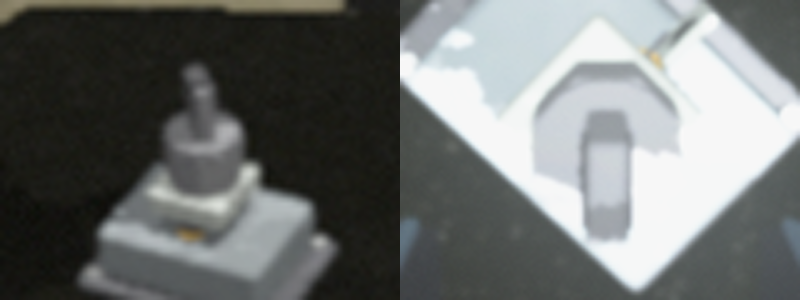

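The released cap sits upright on the carriage. In the right crop its tab top is at about (607,190), against (601,194) predicted, and the side view shows it flush. The gripper is clear, so I'm handing in.

```bash
python3 -c "
from h import *
print(env.job_done()); print(env.state()['time_s'])"
```

```text
the job is handed in; nothing more can be done
None
the job is handed in; nothing more can be done
```

The cap is snapped home on the stud and held a steady pull of about 12 N. I left it seated with the gripper clear. I handed the job in at about 25 s; no verdict was reported.

- **Pressing:** I pressed the cap over the barbs in small steps. It took about 7.5 N at the barbs, and I finished with about 12–13 N on the seat.
- **Pulling:** All gauge loads here are inferred from the wrist force, less the cap's weight. I didn't read the gauge itself.
    - The force peaked briefly at 16.7 N while I was finding the load, still under 20 N.
    - I held 14–15 N for about 0.5 s, then 10.5–12 N for about 1.4 s. The low end of that second hold was close to the 9.6 N limit, so I held once more.
    - The last hold was 12.8–13.5 N for about 1.5 s, or roughly 12.4 N on the gauge.
- **Last checks:** After I unloaded and released it, the wrist and side views show the cap upright and flush on the carriage.
- **Disagreements:**
    - The network's position for the seated cap was about 10 mm off sideways from my own measurement. I discounted it, because the mouth's clearance on the post allows only about 1.5 mm.
    - In the last wrist picture, the cap's front edge looked up to about 2.7 mm out of place by rough measurement. I put that down to camera bias and did not resolve it.
- **Other things on the desk:** No move went near the other things. I did not measure their positions again at the end.

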